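# Daily vent check of the insect rearing case

## Task

Do the daily check of the insect rearing case. Its dial thermometer's blue maximum hand shows the hottest it has been since yesterday: if it stands in the red band slide the lid's vent shutter fully open, if it stands in the green band slide the shutter fully shut. Also turn the maximum hand back by its knob until it stops against the black hand, ready for tomorrow, and leave everything lying on the lid and around the case where it is.

Things in the scene. Friction and masses are not known exactly. Their poses are not given: they have to be found in the camera images.
- case: Insect rearing case fixed to the table: pine frame, clear sides, plywood lid. 300 mm along its x, 420 mm along its y, 160 mm high, turned up to 0.25 rad. Origin: centre of its underside; z up; the lid's top is 160 mm above it. On the lid: the vent (middle), the thermometer (towards case +y), loose odds and ends near the long edges.
- vent_shutter (a joint): Slide of the vent shutter, a dark wooden plate 162 mm along case x, 116 mm along case y, its top 8 mm above the lid, in two aluminium rails (10 mm high) with a low stop bar at each end. 0 m = fully shut (mesh covered); grows as it slides to case -y; 0.110 m = fully open (mesh bare); stops at both ends. Friction about 2 N; it stays where it is left. Starts part open.
- vent_pull (a point): Centre of the gripping part of the shutter's white round pull (26 mm diameter, its top 43 mm above the lid; this point 33 mm above the lid, on the pull's upright axis). It moves with the shutter, along case y at case x = 0.
- thermometer: Dial thermometer face up in the lid: bezel 112 mm across, glass 16 mm above the lid. Origin: centre of its underside, on the lid at case y +140 mm; z up. Turned in the lid by up to 0.5 rad; its x axis is the direction of the blue hand at its stop, where the fixed black hand (present temperature) points. Clockwise from there, seen from above, the rim band is green for 1.5 rad, then red for 1.5 rad.
- max_hand (a joint): Angle of the blue maximum hand and its knob, which turn as one: 0 rad = at its stop against the black hand, grows clockwise seen from above; up to 1.5 rad green, above 1.5 rad red; far stop 3.0 rad. Friction of about 0.04 N m holds it where it is left. Starts between 0.55 and 2.45 rad; reset it by turning anticlockwise to 0.
- max_knob (a point): On the dial's axis at gripping height of the black bar knob: 40 mm above the lid, 24 mm above the glass. The bar is 40 mm long, 12 mm thick and its top is 30 mm above the glass; its long axis lies along the blue hand (this point's x axis), so grip it across its thickness (this point's y).
- max_tip (a point): Tip of the blue maximum hand, under the glass, 45 mm from the dial's axis.
- magnifier: Hand lens with a 52 mm rim and a wooden handle, 137 mm long, lying on the lid beyond the vent (case x about +0.125); origin in the middle of the lens.
- forceps: Steel forceps, 130 mm long, lying on the lid on the robot's side of the vent (case x about -0.125); origin about their middle.
- pill_jar: Small jar, 40 mm across and 45 mm high, on the lid's corner on the robot's side of the thermometer; origin: centre of its underside.
- amber_bottle: Brown bottle, 60 mm across, 130 mm high, on the table; origin: centre of its underside.
- seed_jar: Jar with a metal cap, 72 mm across, 90 mm high, on the table; origin: centre of its underside.
- mug: Blue mug, 80 mm across, 90 mm high, on the table; origin: centre of its underside.
- field_guides: Two books stacked, 130 x 190 mm, 40 mm high, on the table; origin: centre of the underside.

How it is judged:
At the end, for the whole second after the job is handed in: Maximum hand within 0.08 rad of its stop; shutter within 6 mm of fully open if the hand stood in the red at the start, within 6 mm of fully shut if in the green (within 0.12 rad of the boundary either will do); everything loose on the lid and beside the case within 30 mm of where it was (value of joint max_hand below 0.08 rad and ((distance of max_tip from where it was at the start of the episode above 0.0545 m and value of joint vent_shutter above 0.104 m) or (distance of max_tip from where it was at the start of the episode below 0.0652 m and value of joint vent_shutter below 0.006 m)) and distance of each of magnifier, forceps, pill_jar, amber_bottle, seed_jar, mug, field_guides from where it was at the start of the episode below 0.03 m); the robot touches nothing.
It fails at once if a bystander is moved by more than 40 mm (distance of any of magnifier, forceps, pill_jar, amber_bottle, seed_jar, mug, field_guides from where it was at the start of the episode above 0.04 m).
It also fails if it takes over 64 s, if anything falls off the work surface, if the arm or the gripper's body presses on something with over 40 N, if the wrist force passes 120 N, or if a joint passes its speed limit or range.

## Robot

A 6-joint arm with a two-finger parallel gripper is mounted at the origin on the work surface. World frame = base frame: x ahead of the robot, y to its left, z up, the work surface at z = 0. Lengths are in m, angles in rad, forces in N, time in s.
With the tool pointing down it reaches from about 0.425 to 0.95 m from the base axis. Payload 3.5 kg.
Tool frame: the origin (TCP) lies on the centre line of the jaws, within the pads' length; the fingertips stand 19 mm ahead of it and the grasp point (between the pads) is the TCP; z points along the fingers, y is the line along which they close (so a half turn about z gives the same grasp; the last joint's range is limited). The gripper opens to 85 mm and grips with 20 to 120 N. Pads are 22 mm wide; open, the fingers measure 114 mm over their backs; the gripper's body (76 mm by 85 mm) begins 54 mm behind the grasp point. The pads swing forward as they close: fully open they stand 13 mm farther back than shut.
Start: joints at [-1.349, 0.286, 1.577, -0, 1.279, -0.15], TCP at [0.245, -0.629, 0.25] pointing down, gripper open.
Joint ranges: [-2.77, 2.77], [-0.9, 2.22], [0.21, 2.48], [-1.53, 4.67], [0.24, 2.81], [-2.84, 2.84]. Speed limits (rad/s): [2.79, 2.79, 3.14, 3.14, 3.14, 3.14].

## Interface

Orientations are given as a unit quaternion [x, y, z, w].
In Python, from plant import ctrl, imaging gives the robot as it stands. The module is installed in compiled form; this text tells all that it offers.
- The arm moves only by the shell command python3 -m handwheel 'ROWS' [OPENING] [FORCE]. ROWS is JSON, one flat list of numbers, 6 for each row, row after row: the shift along the world's x, y, z in units of 150 mm (1.0 is 150 mm), then the turn, a rotation vector about the world's x, y, z in units of 90 degrees (1.0 is 90 degrees). In form: [tx, ty, tz, rx, ry, rz, tx, ty, tz, rx, ry, rz, ...]. A call has 1 to 5 rows; each row shifts and turns the commanded pose from where the row before left it; what a row does not reach is not made up. A row lasts 1/12 s, in which the tool goes at most 41.7 mm and 7.16 degrees, less where a joint would pass 70% of its speed; a pose out of reach is approached as far as the arm can. A call with a number of a shift or a turn outside -1 to 1 is refused whole. A call with a gripper value outside its range is refused whole. OPENING is the opening, from 0 (shut) to 1 (fully open), set as the call begins (- or left out, the last holds). The fingers move at their own pace and stop on an object; FORCE is the grip in N (left out, the last holds). Time passes only in rows, so rows that do not move let the fingers close. It gives the time, the measured TCP pose, the force, the opening and the grip force at its end, in the units of the state.
- ctrl.get_state(): the state, without advancing time (a new reading comes with each control period).
- imaging.read_camera(name): name is "side" or "top"; returns (picture, depth): 420x560x3 uint8, blue, green, red; 420x560 float32, m along the optical axis (not along the pixel's ray), 0 where there is no reading.
- imaging.get_calibration(name): a dict with "fovy" (degrees; the focal length in pixels is half the picture's height over the tangent of half this angle, whatever the lens; pixels are square), "cx", "cy" (the principal point, pixels), "R" (3x3) and "t" (3): a world point X has camera coordinates R X + t. Camera axes: x right, y down, z forward; pixel columns grow to the right and rows downward; lengths in m; the calibration is good to about 2 mm. A picture is of the moment at which its call begins. get_calibration takes no time and is no camera call.
- ctrl.sign_off(): hands the job in; it is judged then, once.
The state is a dict: "time": time; "qpos": joint angles; "dq": joint speeds; "joint_efforts": joint torques, N m; "eef_pos": TCP position; "tcp_rot": TCP orientation; "contact_force": force on the tool from outside, world axes, zero at the start; "wrist_torque": the same for the moment, N m; "opening": opening from 0.0 (shut) to 1.0 (fully open); "finger_force": force on a finger pad.
Only numpy, scipy, OpenCV 4.12 (cv2) and the standard library are available. Lean on these libraries where they do the work, as an engineer would, in place of code of your own. Each camera call takes 0.05 s, during which the arm holds its last target. There are 200 camera calls.

## Working session

There is one attempt and no reset: what is moved stays moved. The work goes in short steps, Python scripts to look and compute and a shell command to move; the robot and the scene stay as the last step left them, time stands still between calls to the robot, and variables do not carry over. Pictures are saved under pics/ and viewed, at most 10 in all, crops included, and the job is handed in when it is done.

```bash
mkdir -p pics; cat > h.py <<'E'
import numpy as np,cv2
from plant import ctrl,imaging
def cal(n):
    c=imaging.get_calibration(n);f=210/np.tan(np.radians(c["fovy"])/2)
    return f,c["cx"],c["cy"],np.array(c["R"]),np.array(c["t"])
def plane(n,u,v,z):
    f,cx,cy,R,t=cal(n);d=R.T@np.array([(u-cx)/f,(v-cy)/f,1]);o=-R.T@t
    return o+d*(z-o[2])/d[2]
def proj(n,X):
    f,cx,cy,R,t=cal(n);p=R@np.array(X)+t
    return np.array([cx+f*p[0]/p[2],cy+f*p[1]/p[2]])
def cloud(n,D):
    f,cx,cy,R,t=cal(n);v,u=np.mgrid[:420,:560]
    P=np.stack([(u-cx)/f*D,(v-cy)/f*D,D],-1)
    return (P-t)@R
E
python3 - <<'E'
from h import *
for n in("top","side"):
    p,d=imaging.read_camera(n);cv2.imwrite(f"pics/{n}0.png",p);np.save(f"{n}0.npy",d)
    print(n,cal(n),imaging.get_calibration(n).keys())
print(ctrl.get_state())
E
```

```text
top (np.float64(503.28776550116936), 289.8323434854627, 205.78764832353124, array([[ 0.04709204, -0.99887609,  0.00537615],
       [-0.97256733, -0.04707782, -0.22780796],
       [ 0.22780502,  0.00549927, -0.97369124]]), array([-0.02554787,  0.57706554,  1.52892105])) dict_keys(['fovy', 'cx', 'cy', 'R', 't'])
side (np.float64(393.9239998182954), 271.12245045681505, 206.87450341476156, array([[-0.9862324 , -0.16385174, -0.02232168],
       [-0.09357807,  0.66428064, -0.74160258],
       [ 0.13634074, -0.72930367, -0.67046802]]), array([0.52943004, 0.14453028, 1.2354078 ])) dict_keys(['fovy', 'cx', 'cy', 'R', 't'])
{'time': 0.1, 'qpos': array([-1.34900508e+00,  2.87159143e-01,  1.57805620e+00, -4.63019158e-06,
        1.27859153e+00, -1.49986156e-01]), 'dq': array([-0.00038612, -0.00099036, -0.00256381, -0.0006345 ,  0.0010145 ,
        0.00080379]), 'joint_efforts': array([ 1.81773881e-03, -4.07293510e+01, -2.93697935e+01, -4.62908577e-05,
        3.39183469e-03, -1.19069085e-06]), 'eef_pos': array([ 0.24511901, -0.62831854,  0.24901687]), 'tcp_rot': array([ 9.82771663e-01,  1.84820540e-01, -4.19543050e-05, -1.10631658e-03]), 'contact_force': array([-0.37293695, -0.27901072, -0.84136828]), 'wrist_torque': array([-0.03504313, -0.0115521 , -0.00531091]), 'finger_force': 0.0, 'opening': 1.0004990225329777}
```

View pics/top0.png

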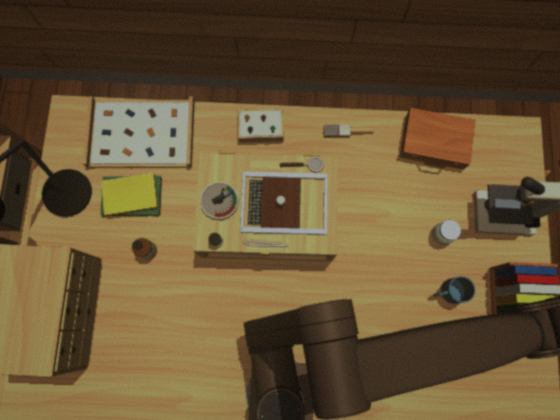

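View pics/side0.png

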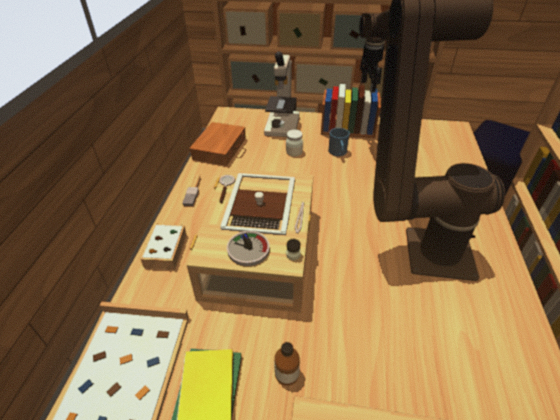

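The top view shows the dial at about (219,201), the pull at (280,201), the mesh partly bare at (255,203) and the jar at (215,239). The side view shows the dial at (249,247), with the same layout. Next I'll enlarge both views.

```bash
python3 - <<'E'
from h import *
t=cv2.imread("pics/top0.png");s=cv2.imread("pics/side0.png")
a=cv2.resize(t[178:224,196:242],(400,400),interpolation=cv2.INTER_CUBIC)
b=cv2.resize(s[225:271,226:272],(400,400),interpolation=cv2.INTER_CUBIC)
c=cv2.resize(t[145:265,185:345],(800,600),interpolation=cv2.INTER_CUBIC)
cv2.imwrite("pics/d.png",np.clip(np.hstack([a,b])*1.8,0,255).astype(np.uint8));cv2.imwrite("pics/c.png",np.clip(c*1.6,0,255).astype(np.uint8))
E
```

```text
(no output)
```

View pics/d.png

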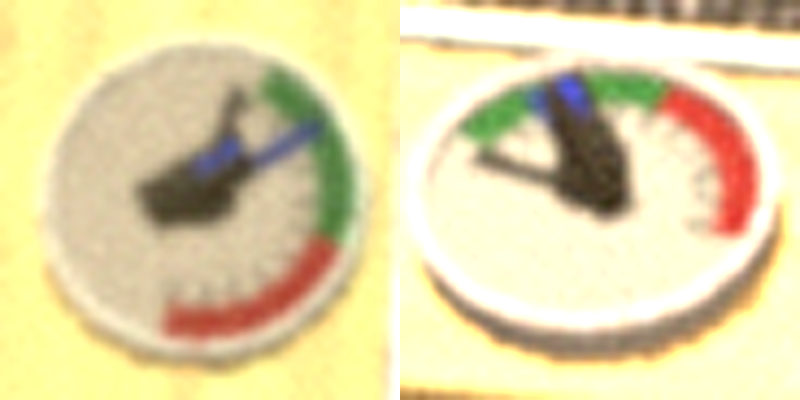

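View pics/c.png

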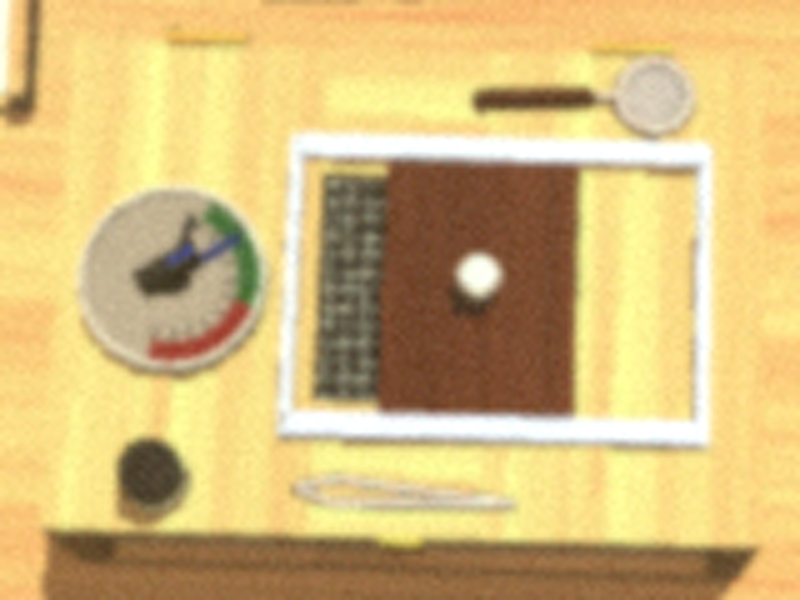

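The blue hand is in the green, a bit clockwise of the black hand. In the left crop its tip is at about (320,125), and the red begins at about (340,240). So the shutter gets shut. In the second crop the shutter is part open and the pull is at (478,275).

```bash
python3 - <<'E'
from h import *
from scipy.spatial.transform import Rotation as Ro
k=400/46
A=lambda u,v:((u+.5)/k-.5+196,(v+.5)/k-.5+178)
C=lambda u,v:((u+.5)/5-.5+185,(v+.5)/5-.5+145)
S=lambda u,v:((u-400+.5)/k-.5+226,(v+.5)/k-.5+225)
zg=.174
t=plane("top",*A(205,195),.172)   # bezel centre
bz=plane("side",*S(595,190),.172)
tip=plane("top",*A(322,124),.172);blk=plane("top",*A(238,92),.172);red=plane("top",*A(338,238),.172)
print("dial",t,bz)
for n,p in(("tip",tip),("blk",blk),("greenred",red)):
    d=p-t;print(n,np.hypot(*d[:2]),np.arctan2(d[1],d[0]))
s=cv2.imread("pics/side0.png");tp=cv2.imread("pics/top0.png")
# knob: dark blob top
for n,im in(("top",tp),("side",s)):
    hs=cv2.cvtColor(im,cv2.COLOR_BGR2HSV)
    c0=proj(n,t+[0.09*0,-.16,.03]);
    u,v=np.round(proj(n,[t[0],t[1]-.155,.2])).astype(int)
    m=((hs[...,1]<60)&(hs[...,2]>110)).astype(np.uint8)
    k_,l,st,ce=cv2.connectedComponentsWithStats(m)
    for i in range(1,k_):
        if np.hypot(*(ce[i]-[u,v]))<25 and st[i,4]>15: print(n,"white",ce[i],st[i],plane(n,*ce[i],.203 if n=="top" else .195))
for n,(u,v) in(("rt near L",C(290,430)),("near R",C(700,437)),("far L",C(300,140)),("far R",C(706,152))):
    print(n,plane("top",u,v,.17))
P=cloud("top",np.load("top0.npy"));print("lid z",np.median(P[205:235,232:238,2]),"pull",P[199:203,279:283].reshape(-1,3).mean(0))
st=ctrl.get_state();R=Ro.from_quat(st["tcp_rot"]).as_matrix();print(R.round(3))
E
```

```text
dial [0.56049788 0.2113597  0.172     ] [0.55999966 0.21085549 0.172     ]
tip 0.04649409435932362 -0.9547462998943503
blk 0.03772009517436266 -0.2247893137440187
greenred 0.04803789353702741 -1.8409501997025532
top white [287.48946629 198.69171348] [ 240  157   88   78 1424] [0.5665267  0.00903076 0.203     ]
top white [280.43137255 199.47058824] [277 196   8   8  51] [0.56321029 0.02936559 0.203     ]
side white [259.22732627 206.42520612] [221 174  74  61 849] [0.55417082 0.07625958 0.195     ]
side white [258.71875 194.125  ] [255 192   8   5  32] [0.56577007 0.02306365 0.195     ]
rt near L [0.47234107 0.13588178 0.17      ]
near R [ 0.47971686 -0.10385434  0.17      ]
far L [0.64916974 0.14199071 0.17      ]
far R [ 0.65354507 -0.10200699  0.17      ]
lid z 0.1612970215292786 pull [0.56007319 0.02899829 0.20331362]
[[ 0.932  0.363 -0.   ]
 [ 0.363 -0.932  0.002]
 [ 0.    -0.002 -1.   ]]
```

```bash
python3 -m handwheel '[0.19,0.17,0.08,0,0,0.077,0.19,0.17,0.08,0,0,0.077,0.19,0.17,0.08,0,0,0.077,0.19,0.17,0.08,0,0,0.077,0.19,0.17,0.08,0,0,0.077]' 0.5 30
python3 -m handwheel '[0.1,0.25,0,0,0,0.077,0.1,0.25,0,0,0,0.077,0.1,0.25,0,0,0,0.077,0.1,0.25,0,0,0,0.077,0.1,0.25,0,0,0,0.077]'
python3 -m handwheel '[0.1,0.25,0,0,0,0.077,0.1,0.25,0,0,0,0.077,0.1,0.25,0,0,0,0.077,0.1,0.25,0,0,0,0.077,0.1,0.25,0,0,0,0.077]'
python3 -m handwheel '[0.02,0.25,0,0,0,0,0.02,0.25,0,0,0,0,0.02,0.25,0,0,0,0,0.02,0.25,0,0,0,0,0.02,0.25,0,0,0,0]'
python3 -m handwheel '[0,0.2,0,0,0,0,0,0.2,0,0,0,0,0,0.2,0,0,0,0,0,0,0,0,0,0,0,0,0,0,0,0]'
cat >> h.py <<'E'
def rel(x,y,z,ang=None):
    from scipy.spatial.transform import Rotation as Ro
    s=ctrl.get_state();R=Ro.from_quat(s["tcp_rot"]).as_matrix();a=np.arctan2(R[1,0],R[0,0])
    print("t",s["time"],"pos",s["eef_pos"].round(4),"xang",a.round(4),"tilt",R[:,2].round(3),"units",((np.array([x,y,z])-s["eef_pos"])/.15).round(3),"rot",None if ang is None else ((ang-a+np.pi)%(2*np.pi)-np.pi)/(np.pi/2),"q6",s["qpos"][5].round(3),"open",s["opening"],"F",s["contact_force"].round(1),s["finger_force"])
E
python3 -c "
from h import *
rel(.560,.211,.203,-.955+np.pi)"
```

```text
time: 0.52
eef_pos: [0.3886, -0.4998, 0.3102]
tcp_rot: [0.882, 0.471, 0.0, -0.001]
contact_force: [0.7, -0.9, -0.0]
opening: 0.499
finger_force: 0.0
time: 0.93
eef_pos: [0.4629, -0.3117, 0.3098]
tcp_rot: [0.701, 0.713, 0.0, -0.0]
contact_force: [0.2, 0.7, -0.1]
opening: 0.498
finger_force: 0.0
time: 1.35
eef_pos: [0.5378, -0.1243, 0.3099]
tcp_rot: [0.457, 0.889, -0.0, -0.0]
contact_force: [0.4, -0.3, -0.2]
opening: 0.499
finger_force: 0.0
time: 1.77
eef_pos: [0.5523, 0.0631, 0.3098]
tcp_rot: [0.46, 0.888, -0.0, -0.0]
contact_force: [1.1, 0.4, -0.1]
opening: 0.501
finger_force: 0.0
time: 2.18
eef_pos: [0.5522, 0.1523, 0.3097]
tcp_rot: [0.458, 0.889, -0.001, -0.0]
contact_force: [0.4, -0.3, 0.0]
opening: 0.494
finger_force: 0.0
t 2.1833 pos [0.5522 0.1523 0.3097] xang 2.1891 tilt [-0.001 -0.001 -1.   ] units [ 0.052  0.391 -0.711] rot -0.0015729945774606282 q6 -0.526 open 0.4941914881378087 F [ 0.4 -0.3  0. ] 0.0
```

```bash
python3 -m handwheel '[0.026,0.195,0,0,0,0,0.026,0.195,0,0,0,0,0,0,-0.15,0,0,0,0,0,-0.15,0,0,0,0,0,-0.1,0,0,0]'
python3 -m handwheel '[0,0,-0.1,0,0,0,0,0,-0.1,0,0,0,0,0,-0.05,0,0,0,0,0,-0.05,0,0,0,0,0,0,0,0,0]'
python3 - <<'E'
from h import *
rel(.560,.211,.203)
a=[]
for n,X in(("top",[.56,.211,.2]),("side",[.56,.211,.2])):
    p,_=imaging.read_camera(n);u,v=proj(n,X).astype(int)
    a.append(cv2.resize(p[v-30:v+30,u-30:u+30],(400,400),interpolation=cv2.INTER_CUBIC))
cv2.imwrite("pics/g1.png",np.clip(np.hstack(a)*1.6,0,255).astype(np.uint8))
E
```

```text
time: 2.6
eef_pos: [0.56, 0.2085, 0.2479]
tcp_rot: [0.46, 0.888, -0.001, -0.001]
contact_force: [-0.9, -0.1, -0.2]
opening: 0.503
finger_force: 0.0
time: 3.02
eef_pos: [0.56, 0.2086, 0.2036]
tcp_rot: [0.46, 0.888, -0.001, -0.001]
contact_force: [-0.8, -1.1, -0.5]
opening: 0.5
finger_force: 0.0
t 3.0167 pos [0.56   0.2086 0.2036] xang 2.1849 tilt [-0.003 -0.001 -1.   ] units [ 0.     0.016 -0.004] rot None q6 -0.427 open 0.49980795218053164 F [-0.8 -1.1 -0.5] 0.0
```

View pics/g1.png

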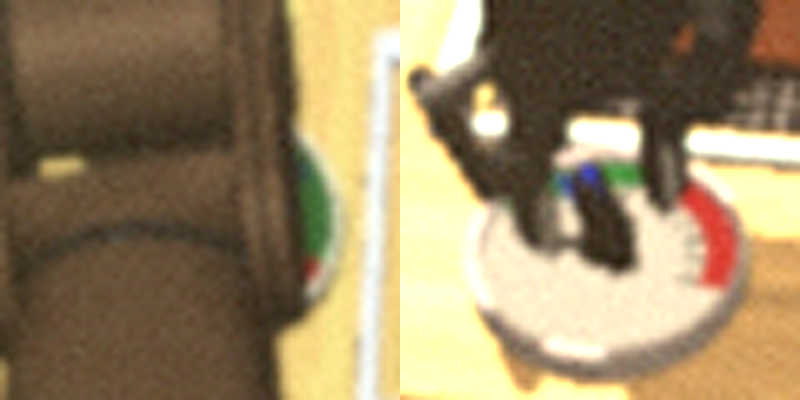

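In the side crop the knob, at (605,225), stands between the open fingers at (540,240) and (665,190). I'll close on it.

```bash
python3 -m handwheel '[0,0.014,0,0,0,0,0,0,0,0,0,0,0,0,0,0,0,0,0,0,0,0,0,0,0,0,0,0,0,0]' 0 30
python3 -m handwheel '[0,0,0,0,0,0.05,0,0,0,0,0,0.05,0,0,0,0,0,0.05,0,0,0,0,0,0.05,0,0,0,0,0,0]'
python3 -c "
from h import *
rel(.560,.211,.203);print(ctrl.get_state()['wrist_torque'])"
```

```text
time: 3.53
eef_pos: [0.5594, 0.2108, 0.2067]
tcp_rot: [0.459, 0.888, -0.002, -0.001]
contact_force: [-5.7, -4.3, 5.1]
opening: 0.132
finger_force: 32.8
time: 3.95
eef_pos: [0.5594, 0.2109, 0.2067]
tcp_rot: [0.314, 0.95, -0.002, -0.001]
contact_force: [-6.0, -3.7, 4.9]
opening: 0.131
finger_force: 32.7
t 3.95 pos [0.5594 0.2109 0.2067] xang 2.5037 tilt [-0.003 -0.003 -1.   ] units [ 0.004  0.001 -0.025] rot None q6 -0.74 open 0.13077123512340583 F [-6.  -3.7  4.9] 32.69194811582565
[-0.57655916  0.90354975  0.06838206]
```

```bash
python3 -m handwheel '[0,0,0.01,0,0,0.05,0,0,0,0,0,0.05,0,0,0,0,0,0.05,0,0,0,0,0,0.05,0,0,0,0,0,0]'
T='from h import *
rel(.56,.211,.203);print(ctrl.get_state()["wrist_torque"])'; python3 -c "$T"
python3 -m handwheel '[0,0,0,0,0,0.03,0,0,0,0,0,0,0,0,0,0,0,0]'; python3 -c "$T"
python3 -m handwheel '[0,0,0,0,0,0.03,0,0,0,0,0,0,0,0,0,0,0,0]'; python3 -c "$T"
```

```text
time: 4.37
eef_pos: [0.5595, 0.211, 0.2068]
tcp_rot: [0.164, 0.987, -0.001, -0.002]
contact_force: [-4.1, -3.3, 1.2]
opening: 0.133
finger_force: 38.9
t 4.3667 pos [0.5595 0.211  0.2068] xang 2.8127 tilt [-0.004 -0.002 -1.   ] units [ 0.004  0.    -0.025] rot None q6 -1.05 open 0.13304527656295495 F [-4.1 -3.3  1.2] 38.86806786060333
[-0.55875108  0.72271579 -0.83280076]
time: 4.62
eef_pos: [0.5595, 0.211, 0.2068]
tcp_rot: [0.143, 0.99, -0.001, -0.002]
contact_force: [-4.3, -3.7, 0.8]
opening: 0.134
finger_force: 52.5
t 4.6167 pos [0.5595 0.211  0.2068] xang 2.8543 tilt [-0.004 -0.001 -1.   ] units [ 0.004  0.    -0.026] rot None q6 -1.092 open 0.1344075978104358 F [-4.3 -3.7  0.8] 52.5262669287622
[-0.58112361  0.67381862 -1.21923352]
time: 4.87
eef_pos: [0.5589, 0.2112, 0.2069]
tcp_rot: [0.12, 0.993, -0.001, -0.003]
contact_force: [-6.4, -1.8, 3.2]
opening: 0.133
finger_force: 71.9
t 4.8667 pos [0.5589 0.2112 0.2069] xang 2.9014 tilt [-0.006 -0.001 -1.   ] units [ 0.008 -0.001 -0.026] rot None q6 -1.139 open 0.13348909319892557 F [-6.4 -1.8  3.2] 71.88955718735087
[-0.50751513  1.07816853 -1.20535399]
```

The torque has jumped to 1.2 N m, so the hand is at its stop. Release and lift away, moving toward the pull.

```bash
python3 -m handwheel '[0,0,0,0,0,0,0,0,0,0,0,0,0,0,0,0,0,0,0,0,0.05,0,0,0,0,0,0.15,0,0,0]' 0.5
python3 -m handwheel '[0,0,0.2,0,0,0,0,0,0.2,0,0,0,0,-0.25,0,0,0,0,0,-0.25,0,0,0,0,0,-0.25,0,0,0,0]' 0.7
python3 -m handwheel '[0,-0.25,0,0,0,0,0,-0.2,0,0,0,0,0,-0.2,0,0,0,0,0,-0.2,0,0,0,0,0,0,0,0,0,0]'
python3 - <<'E'
from h import *
rel(.5625,.028,.193,3.14+.024)
a=[]
for n,X in(("top",[.56,.211,.18]),("side",[.56,.15,.18])):
    p,_=imaging.read_camera(n);u,v=proj(n,X).astype(int)
    a.append(cv2.resize(p[v-30:v+30,u-30:u+30],(400,400),interpolation=cv2.INTER_CUBIC))
cv2.imwrite("pics/g2.png",np.clip(np.hstack(a)*1.6,0,255).astype(np.uint8))
E
```

```text
time: 5.28
eef_pos: [0.5588, 0.2115, 0.2337]
tcp_rot: [0.116, 0.993, -0.001, -0.003]
contact_force: [0.1, -1.6, 0.4]
opening: 0.498
finger_force: 0.0
time: 5.7
eef_pos: [0.561, 0.0988, 0.2991]
tcp_rot: [0.115, 0.993, 0.0, 0.002]
contact_force: [1.0, 0.0, 0.6]
opening: 0.699
finger_force: 0.0
time: 6.12
eef_pos: [0.561, -0.0327, 0.2979]
tcp_rot: [0.119, 0.993, -0.001, 0.001]
contact_force: [0.1, 0.3, 0.3]
opening: 0.695
finger_force: 0.0
t 6.1167 pos [ 0.561  -0.0327  0.2979] xang 2.9039 tilt [ 0.002 -0.003 -1.   ] units [ 0.01   0.405 -0.699] rot 0.16560390218302634 q6 -1.57 open 0.6951500978533423 F [0.1 0.3 0.3] 0.0
```

View pics/g2.png

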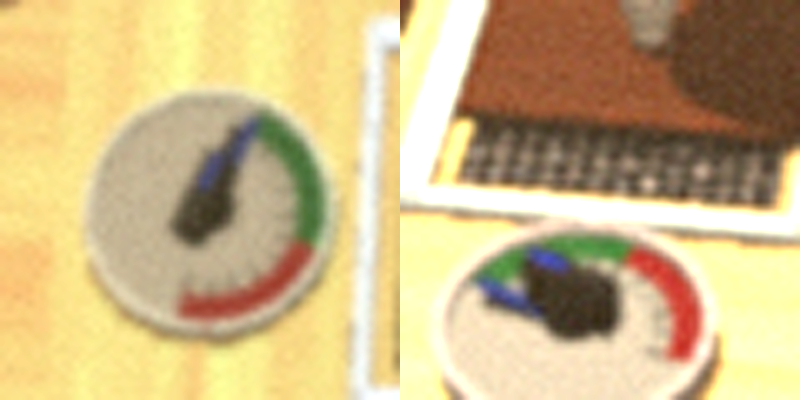

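The blue hand, at (245,140) in the left crop, now lies on the black hand at the start of the green. The reset is done, so on to the pull.

```bash
python3 -m handwheel '[0.007,0.2,0,0,0,0.07,0,0.205,0,0,0,0.07,0,0,-0.2,0,0,0,0,0,-0.2,0,0,0,0,0,-0.12,0,0,0]'
python3 -m handwheel '[0,0,-0.06,0,0,0,0,0,-0.05,0,0,0,0,0,0,0,0,0]'
python3 -m handwheel '[0,0,0,0,0,0,0,0,0,0,0,0,0,0,0,0,0,0,0,0,0,0,0,0]' 0 30
python3 -c "
from h import *
rel(.5625,.075,.204)"
```

```text
time: 6.63
eef_pos: [0.5605, 0.0349, 0.2165]
tcp_rot: [0.005, 1.0, 0.0, -0.001]
contact_force: [-0.4, 0.4, 0.3]
opening: 0.702
finger_force: 0.0
time: 6.88
eef_pos: [0.5612, 0.0332, 0.2015]
tcp_rot: [0.006, 1.0, 0.0, -0.001]
contact_force: [0.9, -1.0, -0.9]
opening: 0.702
finger_force: 0.0
time: 7.22
eef_pos: [0.5626, 0.032, 0.2044]
tcp_rot: [0.007, 1.0, -0.0, 0.002]
contact_force: [-0.1, -0.7, 3.1]
opening: 0.286
finger_force: 29.6
t 7.2167 pos [0.5626 0.032  0.2044] xang 3.1284 tilt [ 0.003 -0.001 -1.   ] units [-0.001  0.286 -0.003] rot None q6 -1.68 open 0.28556763712902716 F [-0.1 -0.7  3.1] 29.56115235661855
```

Gripped. I'll slide to case +y (world (-0.024, 1)) until it meets the stop.

```bash
python3 -m handwheel '[-0.001,0.06,0,0,0,0,-0.001,0.06,0,0,0,0,-0.002,0.06,0,0,0,0,-0.002,0.06,0,0,0,0,0,0,0,0,0,0]'
python3 -m handwheel '[0,0.02,0,0,0,0,0,0.02,0,0,0,0,0,0,0,0,0,0]'
python3 -m handwheel '[0,0.02,0,0,0,0,0,0.02,0,0,0,0,0,0,0,0,0,0]'
python3 -m handwheel '[0,0.02,0,0,0,0,0,0.02,0,0,0,0,0,0,0,0,0,0]'
```

```text
time: 7.63
eef_pos: [0.5618, 0.0702, 0.2044]
tcp_rot: [0.006, 1.0, 0.001, 0.002]
contact_force: [0.1, 0.8, 5.8]
opening: 0.287
finger_force: 29.7
time: 7.88
eef_pos: [0.5617, 0.0753, 0.2044]
tcp_rot: [0.006, 1.0, -0.0, 0.002]
contact_force: [-0.3, -0.4, 4.9]
opening: 0.284
finger_force: 29.7
time: 8.13
eef_pos: [0.5617, 0.0765, 0.2044]
tcp_rot: [0.006, 1.0, -0.006, 0.001]
contact_force: [-1.1, -15.0, 6.7]
opening: 0.284
finger_force: 30.3
time: 8.38
eef_pos: [0.5617, 0.077, 0.2043]
tcp_rot: [0.005, 1.0, -0.012, 0.001]
contact_force: [-2.5, -30.4, 5.9]
opening: 0.282
finger_force: 31.7
```

It's against the stop (30 N). Relax, release, lift and look.

```bash
python3 -m handwheel '[0,-0.03,0,0,0,0,0,0,0,0,0,0]'
python3 -m handwheel '[0,0,0,0,0,0,0,0,0,0,0,0,0,0,0,0,0,0,0,0,0.1,0,0,0,0,0,0.2,0,0,0]' 0.7
python3 -m handwheel '[0,0,0.25,0,0,0,0,0,0.25,0,0,0,0,-0.25,0,0,0,0,0,-0.25,0,0,0,0,0,-0.25,0,0,0,0]'
python3 -m handwheel '[0,-0.25,0,0,0,0,0,-0.25,0,0,0,0,0,-0.25,0,0,0,0,0,-0.25,0,0,0,0,0,-0.25,0,0,0,0]'
python3 -m handwheel '[0,-0.25,0,0,0,0,0,-0.2,0,0,0,0,0,0,0,0,0,0,0,0,0,0,0,0]'
python3 - <<'E'
from h import *
p,_=imaging.read_camera("top")
cv2.imwrite("pics/e.png",np.clip(cv2.resize(p[145:265,185:345],(800,600),interpolation=cv2.INTER_CUBIC)*1.6,0,255).astype(np.uint8))
E
```

```text
time: 8.55
eef_pos: [0.5617, 0.0765, 0.2043]
tcp_rot: [0.006, 1.0, -0.006, 0.001]
contact_force: [-1.8, -17.1, 5.7]
opening: 0.284
finger_force: 30.6
time: 8.97
eef_pos: [0.5578, 0.0831, 0.2425]
tcp_rot: [0.006, 1.0, 0.001, -0.005]
contact_force: [0.5, 0.7, 0.2]
opening: 0.697
finger_force: 0.0
time: 9.38
eef_pos: [0.5609, -0.03, 0.3233]
tcp_rot: [0.005, 1.0, 0.0, 0.001]
contact_force: [0.2, 0.6, 0.4]
opening: 0.701
finger_force: 0.0
time: 9.8
eef_pos: [0.5607, -0.2186, 0.3219]
tcp_rot: [0.006, 1.0, 0.001, 0.0]
contact_force: [1.0, 0.6, -0.5]
opening: 0.698
finger_force: 0.0
time: 10.13
eef_pos: [0.5607, -0.286, 0.3212]
tcp_rot: [0.007, 1.0, 0.001, -0.0]
contact_force: [0.4, 0.2, -0.6]
opening: 0.701
finger_force: 0.0
```

View pics/e.png

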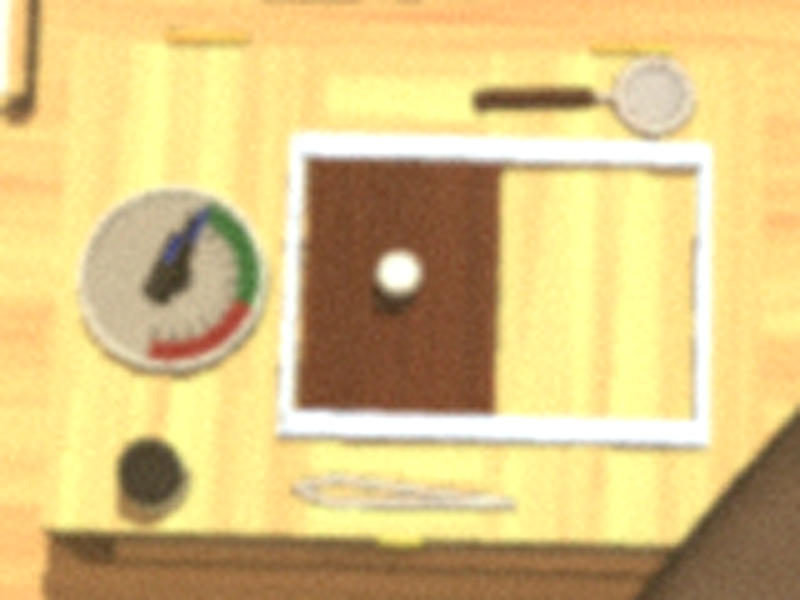

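The plate's left edge is flush with the stop bar at about x = 303 and the mesh is covered. The blue hand is on the black one, and the magnifier, forceps and jar haven't moved.

```bash
python3 -c "
from plant import ctrl
print(ctrl.sign_off())"
```

```text
the job is handed in; nothing more can be done
None
```

The maximum hand stood in the green, so I slid the vent shutter fully shut, reset the hand to its stop against the black hand, disturbed nothing on the lid, and handed the job in.

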